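Clamp a square tube to its bracket with a snap-in U-clamp

TASK

Fasten the square aluminium tube to the steel bracket: lay the tube, roughly centred, between the locating tabs on top of the bracket, then take the larger of the two U-clamps off the wooden rail and set it astride the tube with both legs in the bracket's two holes. The bracket's top may be bolted up to 2 cm to either side along the tube, so feel for the holes with the leg tips; then press the clamp gently straight down, never forcing it (about 20 N is enough, 60 N would bend the parts), until its crown sits on the tube and both spring plungers have snapped in, and let go. Leave the smaller clamp and the tools lying about where they are.

Things in the scene. Friction and masses are not known exactly. Their poses are not given: they have to be found in the camera images.
- bracket: steel bracket fixed to the bench. Origin: centre of the underside of its 144 x 170 x 8 mm base plate; x across the tube, y along the tube, z up. On the base stands its head, a folded steel channel 104 mm (x) by 124 mm (y) with a flat top at z = 56 mm. The head is bolted in slots up to 20 mm either way in y from this origin, an offset NOT measured here; it does not move during the work.
- bracket_top (a point): point at the height of the head's flat top (8 mm thick, hollow below), over the bracket's origin, same axes. Two 13 mm through holes at x = +25 and -25 mm; four flared tabs, 17 mm high, 48 to 60 mm either side of the hole line along y, guide the tube to x = 0 (1.5 mm play each side). Hole line and tabs lie together at some y from -20 to +20 mm: feel for it or look.
- tube: aluminium square tube, 34 x 34 mm, 220 mm long, loose on the bench at the right, about 0.22 kg. Origin at its centre, y along its length (either way round). Home: flat on the bracket's top between the tabs, its centre at z = 73 mm in the bracket's frame and within 30 mm of the bracket's origin in y.
- clamp: larger U-clamp, plain steel, hanging over the rail, 0.16 kg. Origin: centre of its crown bar (62 x 12 x 12 mm, flat sides to grip); x from leg to leg, z up. Two 10 mm round legs at x = +25, -25 mm (40 mm between) reach 69 mm below the origin; last 4 mm taper to 8.4 mm. Origin at z = 125 mm in the bracket's frame with the tips on its top, 96 mm when home, crown on the tube.
- small_clamp: smaller U-clamp on the same rail, not for this tube: crown bar 44 mm long, 10 mm thick, legs 34 mm apart. Origin at the centre of its crown bar. Leave it.
- rail: wooden rail fixed to the bench at the left; the clamps hang on it 90 mm apart, either at either end. Origin: centre of its underside; y along the rail. Board 18 mm thick, 200 mm long, top at z = 85 mm, foot 80 mm wide. A clamp must be lifted 75 mm to clear it.
- far_plunger (a joint): travel (m) of the spring plunger under the bracket's top at the hole x = +25 mm: 0 = sprung in, grows to about 2 mm while the clamp's leg passes, falls back to nearly 0 when it snaps into the leg's groove. A one-way latch nose, first met with the clamp's origin about 113 mm above the bracket's; snaps in about 2 mm short of home. Pushing past both takes roughly 8 to 22 N on the clamp.
- near_plunger (a joint): the same for the hole at x = -25 mm.
- screwdriver: flat screwdriver behind the bracket, 210 mm long; bystander.
- tape_measure: pocket tape measure at the right; bystander.
- chisel: wood chisel at the back right, 215 mm long; bystander.
- sanding_block: cork sanding block at the right; bystander.
There are look-alikes about, which are no part of the job. What is shaped like the clamp but green or pink is not meant.

How it is judged:
By the outcome, as a careful person would: the job done as asked, in the order asked, and still so for the second after the job is handed in, with the robot touching nothing.
It also fails if it takes over 72 s, if anything falls off the work surface, if the arm or the gripper's body presses on something with over 40 N, if the wrist force passes 120 N, or if a joint passes its speed limit or range.

ROBOT

A 6-joint arm with a two-finger parallel gripper is mounted at the origin on a cart in front of the work surface, level with it; the furniture and walls round the work are solid. World frame = base frame: x ahead of the robot, y to its left, z up, the work surface at z = 0. Lengths are in m, angles in degrees, forces in N, time in s.
With the tool pointing down it reaches from about 0.25 to 0.725 m from the base axis. Payload 9.7 kg.
Tool frame: the origin (TCP) lies at the very end of the fingers, on their centre line; the grasp point (between the pads) lies 19 mm behind it (bot.grip_depth is the distance from the TCP to the grasp point, in m); z points along the fingers, y is the direction in which the jaws open and shut (so a half turn about z gives the same grasp; the last joint's range is limited). The gripper opens to 85 mm and grips with 20 to 120 N. Pads are 22 mm wide; open, the fingers measure 114 mm over their backs; the gripper's body (76 mm by 85 mm) begins 54 mm behind the grasp point. The pads swing forward as they close: fully open they stand 13 mm farther back than shut.
Start: joints at [65.546, 4.979, 10.078, 95.1, 0, 90], TCP at [0.228, 0.501, 0.231] pointing down, gripper open.
Joint ranges: [-179.16, 179.16], [-48.56, 103.87], [-65.8, 70.77], [-126.05, 130.52], [-82.76, 87.17], [-180, 180]. Speed limits (degrees/s): [127.2, 127.2, 147.25, 180, 180, 180].

INTERFACE

Orientations are given as [roll, pitch, yaw] about the fixed x, y, z axes, in that order (R = Rz(yaw) Ry(pitch) Rx(roll)).
In Python, from workcell import telemetry, optics, order, bot gives the robot as it stands. The module is installed in compiled form; this text tells all that it offers.
- The arm moves only by the shell command python3 -m inch 'ROWS' [FORCE]. ROWS is JSON, a list of rows, each a list of 7 numbers: the shift along the tool's x, y, z in m, then the turn, a rotation vector about the tool's x, y, z in rad, then the closure, from 0 (fully open) to 1 (shut). In form: [[tx, ty, tz, rx, ry, rz, grip], ...]. A call has 1 to 12 rows; each row is the pose to reach, as a shift and turn from the pose commanded when the call began, along the tool's axes at that moment; what a row does not reach only later rows make up. A row lasts 1/12 s, in which the tool goes at most 41.7 mm and 7.16 degrees, less where a joint would pass 70% of its speed; a pose out of reach is approached as far as the arm can. A call with a gripper value outside its range is refused whole. The fingers move at their own pace and stop on an object; FORCE is the grip in N (left out, the last holds). Time passes only in rows, so rows that repeat a pose let the fingers close. It gives the time, the measured TCP pose, the force and the opening at its end, in the units of the state.
- telemetry.get_obs(): the state, without advancing time (a new reading comes with each control period).
- optics.camera(name): name is "side" or "top" or "wrist"; returns (picture, depth): 384x512x3 uint8, red, green, blue; 384x512 float32, m along the optical axis (not along the pixel's ray), 0 where there is no reading.
- optics.camera_info(name): a dict with "camera_matrix" (3x3 intrinsics, pixels), "xyz" and "attitude" of the camera in the world; the wrist camera has in their place "mount" (4x4, takes a point from camera to tool coordinates, whose origin is the TCP and whose axes are the flange's). Camera axes: x right, y down, z forward; pixel columns grow to the right and rows downward; lengths in m; the calibration is good to about 2 mm. A picture is of the moment at which its call begins: read the wrist's pose just before it. camera_info takes no time and is no camera call.
- order.job_done(): hands the job in, once; it reports no verdict.
The state is a dict: "time": time; "q": joint angles; "qd": joint speeds; "joint_efforts": joint torques, N m; "ee_pos": TCP position; "tcp_rot": TCP orientation; "wrist_force": force on the tool from outside, world axes, zero at the start; "torque": the same for the moment, N m; "opening": finger opening in m.
Only numpy, scipy, OpenCV 4.12 (cv2) and the standard library are available. Lean on these libraries where they do the work, as an engineer would, in place of code of your own. Each camera call takes 0.05 s, during which the arm holds its last target. There are 200 camera calls.

## Working session

There is one attempt and no reset: what is moved stays moved. The work goes in short steps, Python scripts to look and compute and a shell command to move; the robot and the scene stay as the last step left them, time stands still between calls to the robot, and variables do not carry over. Pictures are saved under pics/ and viewed, about 8 in all and at most 12, crops included, and the job is handed in when it is done.

```bash
mkdir -p pics
cat > h.py <<'E'
import numpy as np, cv2
from scipy.spatial.transform import Rotation as R
from workcell import telemetry, optics, order, bot
def rot(a):
    a=np.array(a,float)
    return a if a.shape==(3,3) else R.from_euler('xyz',a,degrees=True).as_matrix()
def shot(n):
    o=telemetry.get_obs(); p,d=optics.camera(n); i=optics.camera_info(n); K=np.array(i['camera_matrix'])
    if n=='wrist':
        T=np.eye(4);T[:3,:3]=rot(o['tcp_rot']);T[:3,3]=o['ee_pos'];T=T@np.array(i['mount'])
    else:
        T=np.eye(4);T[:3,:3]=rot(i['attitude']);T[:3,3]=i['xyz']
    return p,d,K,T
def cloud(d,K,T):
    v,u=np.mgrid[:d.shape[0],:d.shape[1]]
    P=np.stack([(u-K[0,2])/K[0,0]*d,(v-K[1,2])/K[1,1]*d,d],-1)@T[:3,:3].T+T[:3,3]
    P[d==0]=np.nan
    return P
def ray(u,v,z,K,T):
    r=T[:3,:3]@np.linalg.solve(K,[u,v,1.]); return T[:3,3]+r*(z-T[2,3])/r[2]
def save(n,p,f=1):
    cv2.imwrite(n,cv2.resize(p,None,fx=f,fy=f,interpolation=cv2.INTER_CUBIC)[...,::-1])
E
python3 - <<'E'
from h import *
o=telemetry.get_obs(); print({k:np.round(v,3) for k,v in o.items()})
for n in('top','side'):
    p,d,K,T=shot(n); save(f'pics/{n}0.png',p,1.5); np.savez(n+'0.npz',p=p,d=d,K=K,T=T); print(n,K.round(1).tolist(),T.round(3).tolist())
print(optics.camera_info('wrist'))
E
```

```text
{'time': np.float64(0.0), 'q': array([6.5546e+01, 5.0100e+00, 1.0034e+01, 9.5100e+01, 1.0000e-03,
       9.0000e+01]), 'qd': array([ 0.011,  0.01 ,  0.043, -0.031,  0.11 , -0.026]), 'joint_efforts': array([-3.0000e-03, -5.2039e+01,  4.6480e+01,  1.6000e-02, -0.0000e+00,
        0.0000e+00]), 'ee_pos': array([0.228, 0.5  , 0.231]), 'tcp_rot': array([-1.79925e+02, -1.00000e-03,  1.55547e+02]), 'wrist_force': array([-0.571,  0.672,  0.9  ]), 'torque': array([ 0.052, -0.01 ,  0.038]), 'opening': np.float64(0.085)}
top [[496.2, 0.0, 258.6], [0.0, 496.2, 191.2], [0.0, 0.0, 1.0]] [[0.203, -0.795, 0.571, -0.448], [-0.979, -0.175, 0.105, -0.25], [0.017, -0.58, -0.814, 1.484], [0.0, 0.0, 0.0, 1.0]]
side [[372.9, 0.0, 251.7], [0.0, 372.9, 189.3], [0.0, 0.0, 1.0]] [[-0.994, -0.057, 0.097, 0.43], [-0.112, 0.508, -0.854, 0.841], [-0.0, -0.859, -0.512, 0.615], [0.0, 0.0, 0.0, 1.0]]
{'camera_matrix': array([[317.7536882 ,   0.        , 255.74791922],
       [  0.        , 317.7536882 , 192.4909125 ],
       [  0.        ,   0.        ,   1.        ]]), 'mount': array([[ 4.92203814e-04, -9.64959872e-01, -2.62397032e-01,
         6.66122571e-02],
       [ 9.99999872e-01,  4.44242545e-04,  2.42104574e-04,
        -8.73733935e-04],
       [-1.17053274e-04, -2.62397117e-01,  9.64959968e-01,
        -1.41879209e-01],
       [ 0.00000000e+00,  0.00000000e+00,  0.00000000e+00,
         1.00000000e+00]])}
```

View pics/top0.png

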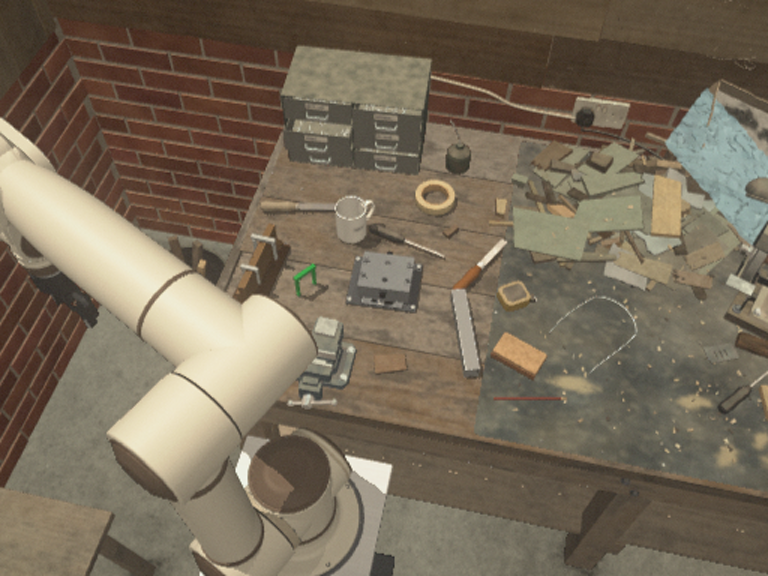

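View pics/side0.png

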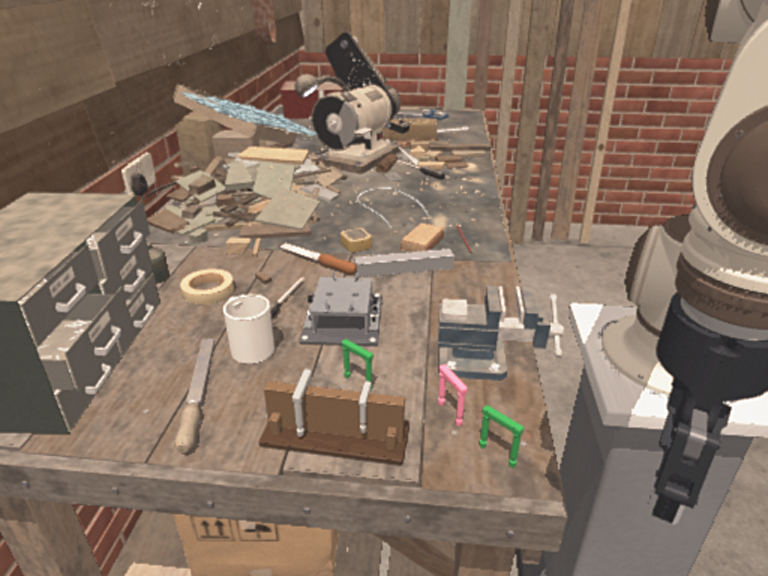

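The top view shows the tube at (466,332), the bracket at (386,280) and the rail at (260,260). The side view shows two grey clamps on the rail: left at (300,400), which looks larger, and right at (365,405). Look-alikes in the side view are the green clamps at (357,360) and (502,433) and a pink one at (452,392). The tube could be confused with the chisel at (318,258). Next I measure with depth.

Run:
```python
from h import *
def L(n):
    z=np.load(n+'0.npz'); return z['p'],z['d'],z['K'],z['T']
for n,boxes in (('top',dict(tube=(440,280,495,390,.025,.045),brk=(335,240,435,320,.045,.062),base=(335,240,435,320,.003,.015))),('side',dict(tube=(345,240,465,285,.025,.045),brk=(295,265,390,350,.045,.062),base=(295,265,390,350,.003,.015),railtop=(255,365,415,470,.075,.09),c1=(285,355,315,440,.092,.14),c2=(350,355,380,440,.092,.14)))):
    p,d,K,T=L(n); P=cloud(d,K,T)
    for k,(a,b,c,e,z0,z1) in boxes.items():
        q=P[int(b/1.5):int(e/1.5),int(a/1.5):int(c/1.5)].reshape(-1,3); q=q[(q[:,2]>z0)&(q[:,2]<z1)]
        if len(q)<5: print(n,k,len(q)); continue
        (cx,cy),(w,h),an=cv2.minAreaRect(q[:,:2].astype(np.float32)*1000)
        print(n,k,len(q),'rect c',round(cx),round(cy),'size',round(w),round(h),'ang',round(an,1),'z',np.percentile(q[:,2],[5,50,95]).round(3))
p=L('side')[0]; save('pics/railcrop.png',p[235:315,165:285],6)
```

```text
top tube 544 rect c 512 -274 size 251 75 ang 17.1 z [0.027 0.031 0.037]
top brk 821 rect c 595 -51 size 133 124 ang 3.9 z [0.047 0.053 0.059]
top base 677 rect c 616 -46 size 237 251 ang 12.6 z [0.003 0.007 0.013]
side tube 540 rect c 515 -293 size 241 129 ang 13.3 z [0.026 0.032 0.034]
side brk 949 rect c 608 0 size 238 128 ang 81.1 z [0.049 0.055 0.056]
side base 1099 rect c 621 -101 size 192 289 ang 0.8 z [0.005 0.007 0.013]
side railtop 786 rect c 559 256 size 198 57 ang 1.5 z [0.076 0.083 0.086]
side c1 115 rect c 604 254 size 63 11 ang 86.4 z [0.093 0.096 0.097]
side c2 65 rect c 514 260 size 44 9 ang 86.2 z [0.092 0.094 0.095]
```

View pics/railcrop.png

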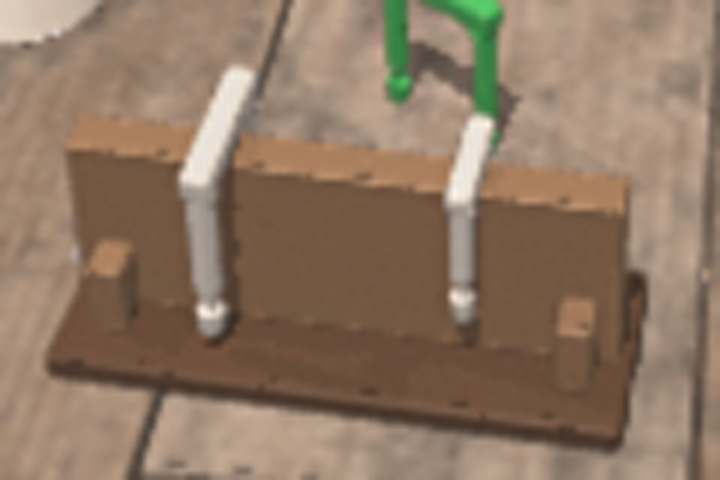

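The left clamp in the side view is the large one (crown 63 mm, centre about (604,254) mm), and the right one has a 44 mm crown, so it is the smaller. I'll move over the bracket and tube for a close look.

```bash
python3 -m inch '[[0,0,-0.04,0,0,-0.05,0],[-0.02,-0.02,-0.08,0,0,-0.1,0],[-0.521,-0.444,-0.13,0,0,-0.43,0],[-0.521,-0.444,-0.13,0,0,-0.43,0],[-0.521,-0.444,-0.13,0,0,-0.43,0],[-0.521,-0.444,-0.13,0,0,-0.43,0],[-0.521,-0.444,-0.13,0,0,-0.43,0],[-0.521,-0.444,-0.13,0,0,-0.43,0],[-0.521,-0.444,-0.13,0,0,-0.43,0],[-0.521,-0.444,-0.13,0,0,-0.43,0],[-0.521,-0.444,-0.13,0,0,-0.43,0],[-0.521,-0.444,-0.13,0,0,-0.43,0]]'; python3 -c "
from h import *
o=telemetry.get_obs();print(o['q'],o['ee_pos'],o['tcp_rot'])"
```

```text
time: 1.1
ee_pos: [0.4121, 0.104, 0.3403]
tcp_rot: [180.0, 0.0, -179.8]
wrist_force: [0.6, 1.0, -0.5]
opening: 0.0851
[ 1.41671449e+01 -7.90443928e+00  9.96119240e+00  1.07857188e+02
  2.51351163e-03  1.39784105e+01] [0.41206932 0.10403108 0.34032821] [ 1.79995521e+02  7.58651251e-03 -1.79811266e+02]
```

```bash
python3 -m inch '[[-0.108,-0.224,-0.02,0,0,0,0],[-0.108,-0.224,-0.02,0,0,0,0],[-0.108,-0.224,-0.02,0,0,0,0],[-0.108,-0.224,-0.02,0,0,0,0],[-0.108,-0.224,-0.02,0,0,0,0],[-0.108,-0.224,-0.02,0,0,0,0],[-0.108,-0.224,-0.02,0,0,0,0],[-0.108,-0.224,-0.02,0,0,0,0]]'
python3 - <<'E'
from h import *
p,d,K,T=shot('wrist'); save('pics/w1.png',p,1.5); np.savez('w10.npz',p=p,d=d,K=K,T=T)
P=cloud(d,K,T); Z=P[...,2]
for nm,z0,z1 in(('tube',.028,.040),('brk',.053,.060),('base',.005,.012)):
    m=((Z>z0)&(Z<z1)).astype(np.uint8); n,l,s,c=cv2.connectedComponentsWithStats(m)
    for i in range(1,n):
        if s[i,4]>800:
            q=P[l==i]; print(nm,s[i].tolist(),[np.round(x,1) for x in cv2.minAreaRect((q[:,:2]*1000).astype(np.float32))],np.median(q[:,2]).round(4))
E
```

```text
time: 1.77
ee_pos: [0.5212, -0.1195, 0.3585]
tcp_rot: [180.0, -0.2, 180.0]
wrist_force: [-0.1, 0.3, 0.7]
opening: 0.0854
tube [119, 55, 78, 154, 3715] [array([ 495.5, -259.7]), array([220.1,  34.8]), np.float64(17.0)] 0.0332
tube [26, 75, 84, 69, 3133] [array([ 459.5, -390.3]), array([110. ,  61.5]), np.float64(68.0)] 0.0296
tube [76, 192, 53, 48, 1587] [array([ 619. , -360.4]), array([61.9, 69.2]), np.float64(33.4)] 0.0336
brk [259, 172, 87, 72, 5391] [array([599.2, -50.9]), array([104.9, 124.5]), np.float64(3.6)] 0.0552
base [238, 33, 56, 46, 1069] [array([ 384.3, -106.1]), array([48.2, 71.2]), np.float64(16.5)] 0.0057
base [453, 106, 59, 131, 2283] [array([557.6, 233.7]), array([ 42. , 209.8]), np.float64(86.0)] 0.0109
base [245, 152, 109, 91, 2331] [array([598.4, -48.1]), array([143.2, 169.9]), np.float64(3.5)] 0.0074
```

View pics/w1.png

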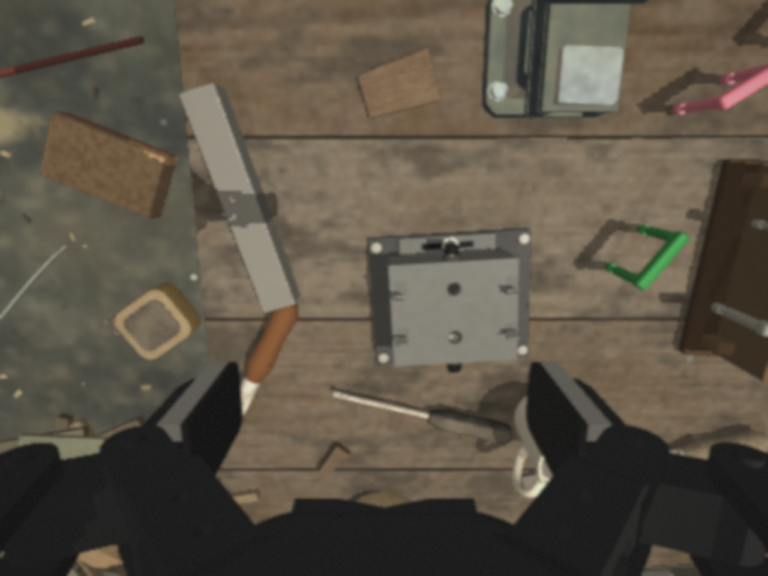

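The wrist view shows the tube centre near (240,200), the two bracket holes at (454,289) and (455,337), and tabs at about (397,295), (400,335), (507,289) and (507,333). The tube is at (495.5,−259.7) mm at 17.0°, and the bracket origin at (598.4,−48.1) mm with its y axis at 93.5°. I'll go above the tube.

```bash
python3 -m inch '[[0.026,-0.140,0.04,0,0,-0.1,0],[0.026,-0.140,0.10,0,0,-0.297,0],[0.026,-0.140,0.3,0,0,-0.297,0],[0.026,-0.140,0.3,0,0,-0.297,0],[0.026,-0.140,0.3,0,0,-0.297,0],[0.026,-0.140,0.3,0,0,-0.297,0],[0.026,-0.140,0.3,0,0,-0.297,0],[0.026,-0.140,0.3,0,0,-0.297,0],[0.026,-0.140,0.3,0,0,-0.297,0],[0.026,-0.140,0.3,0,0,-0.297,0],[0.026,-0.140,0.3,0,0,-0.297,0],[0.026,-0.140,0.3,0,0,-0.297,0]]' 60
python3 - <<'E'
from h import *
z=np.load('w10.npz');K,T=z['K'],z['T']; a=np.radians(3.5); o=np.array([.5984,-.0481])
for u,v,h in((454,289,.056),(455,337,.056),(397,295,.065),(400,335,.065),(507,289,.065),(507,333,.065)):
    q=ray(u/1.5,v/1.5,h,K,T)[:2]; e=q-o; print(q.round(4), np.round([e@[np.cos(a),np.sin(a)],e@[-np.sin(a),np.cos(a)]],4))
E
```

```text
time: 2.82
ee_pos: [0.4961, -0.2571, 0.0626]
tcp_rot: [-179.9, 0.1, -162.7]
wrist_force: [0.7, 0.3, 0.7]
opening: 0.0853
[ 0.5745 -0.0518] [-0.0241 -0.0023]
[ 0.6238 -0.0489] [ 0.0253 -0.0024]
[ 0.5779 -0.1071] [-0.024  -0.0577]
[ 0.6183 -0.1039] [ 0.0165 -0.0569]
[ 0.572 -0.003] [-0.0236  0.0466]
[ 0.6163 -0.    ] [0.0208 0.0469]
```

```bash
python3 -m inch '[[0,-0.001,0.03,0,0,0,0],[0,-0.001,0.056,0,0,0,0],[0,-0.001,0.056,0,0,0,0],[0,-0.001,0.056,0,0,0,0.5],[0,-0.001,0.056,0,0,0,1],[0,-0.001,0.056,0,0,0,1],[0,-0.001,0.056,0,0,0,1],[0,-0.001,0.056,0,0,0,1],[0,-0.001,0.056,0,0,0,1],[0,-0.001,0.056,0,0,0,1],[0,-0.001,0.056,0,0,0,1],[0,-0.001,0.056,0,0,0,1]]' 60
```

```text
time: 3.82
ee_pos: [0.4964, -0.259, 0.0062]
tcp_rot: [-179.9, 0.1, -162.8]
wrist_force: [-0.3, 0.7, 7.9]
opening: 0.0331
```

```bash
python3 -m inch '[[0,0,-0.03,0,0,0,1],[0,0,-0.06,0,0,0,1],[0,0,-0.10,0,0,0,1],[-0.03,0.03,-0.14,0,0,-0.1,1],[-0.06,0.06,-0.15,0,0,-0.22,1],[-0.09,0.09,-0.15,0,0,-0.34,1],[-0.12,0.12,-0.15,0,0,-0.46,1],[-0.14,0.15,-0.15,0,0,-0.58,1],[-0.16,0.17,-0.15,0,0,-0.70,1],[-0.16,0.17,-0.15,0,0,-0.82,1],[-0.16,0.17,-0.15,0,0,-0.94,1],[-0.16,0.17,-0.15,0,0,-1.06,1]]'
```

```text
time: 4.82
ee_pos: [0.5981, -0.0478, 0.1543]
tcp_rot: [180.0, -0.0, -101.6]
wrist_force: [-0.3, -0.2, -1.5]
opening: 0.0331
```

```bash
python3 -m inch '[[0.002,-0.001,0.0,0,0,-0.12,1],[0.002,-0.001,0.02,0,0,-0.24,1],[0.002,-0.001,0.045,0,0,-0.272,1],[0.002,-0.001,0.055,0,0,-0.272,1],[0.002,-0.001,0.055,0,0,-0.272,1],[0.002,-0.001,0.055,0,0,-0.272,1]]'
python3 - <<'E'
from h import *
p,d,K,T=shot('wrist'); P=cloud(d,K,T); o=telemetry.get_obs(); print(o['ee_pos'],o['tcp_rot'])
p2,d2,K2,T2=shot('side'); 
save('pics/w2.png',np.hstack([p,cv2.resize(p2[150:270,180:340],(512,384))]),.78)
Z=P[...,2]
for nm,z0,z1 in(('tube',.118,.135),('brk',.053,.0585),('base',.005,.012)):
    m=((Z>z0)&(Z<z1)).astype(np.uint8); n,l,s,c=cv2.connectedComponentsWithStats(m)
    for i in range(1,n):
        if s[i,4]>500:
            q=P[l==i]; print(nm,s[i].tolist(),[np.round(x,1) for x in cv2.minAreaRect((q[:,:2]*1000).astype(np.float32))],np.median(q[:,2]).round(4))
E
```

```text
time: 5.32
ee_pos: [0.5982, -0.0511, 0.0994]
tcp_rot: [180.0, 0.0, -86.6]
wrist_force: [-0.3, -0.3, -1.1]
opening: 0.0332
[ 0.59874123 -0.05111932  0.1003569 ] [-1.79953064e+02 -6.01752868e-03 -8.65599784e+01]
tube [179, 0, 154, 337, 31857] [array([604. , -87.1]), array([ 59.7, 129.5]), np.float64(11.5)] 0.1266
brk [161, 116, 51, 151, 5530] [array([639. , -62.7]), array([27.1, 95. ]), np.float64(3.3)] 0.0552
brk [300, 116, 44, 149, 4727] [array([559.7, -68.4]), array([22.9, 93.2]), np.float64(3.4)] 0.0553
base [151, 85, 57, 53, 1792] [array([ 655.3, -111.2]), array([39.9, 35.7]), np.float64(3.4)] 0.0073
base [305, 85, 50, 50, 1604] [array([ 549.1, -118.6]), array([35.2, 33.9]), np.float64(3.0)] 0.0073
base [464, 243, 48, 77, 727] [array([409.4,   7.9]), array([72.8, 19.5]), np.float64(72.6)] 0.0084
```

View pics/w2.png

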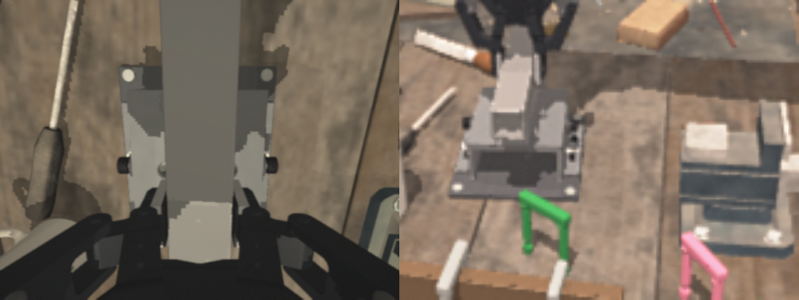

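The tube is aligned over the bracket and parallel to it (left picture), so I lower it.

```bash
python3 -m inch '[[0,-0.0005,0.015,0,0,0,1],[0,-0.0005,0.025,0,0,0,1],[0,-0.0005,0.030,0,0,0,1],[0,-0.0005,0.033,0,0,0,1],[0,-0.0005,0.035,0,0,0,1],[0,-0.0005,0.0365,0,0,0,1],[0,-0.0005,0.0375,0,0,0,1],[0,-0.0005,0.0375,0,0,0,1]]'
```

```text
time: 6.08
ee_pos: [0.5991, -0.0511, 0.0623]
tcp_rot: [-180.0, -0.0, -86.5]
wrist_force: [-0.9, -0.5, -0.9]
opening: 0.0331
```

```bash
python3 -m inch '[[0,0,0.0007,0,0,0,1],[0,0,0.0007,0,0,0,1],[0,0,0.0007,0,0,0,0.8],[0,0,0.0007,0,0,0,0.3],[0,0,0.0007,0,0,0,0],[0,0,0.0007,0,0,0,0],[0,0,0.0007,0,0,0,0],[0,0,-0.04,0,0,0,0],[0,0,-0.08,0,0,0,0],[0,0,-0.12,0,0,0,0],[0,0,-0.16,0,0,0,0],[0,0,-0.2,0,0,0,0]]'
python3 - <<'E'
from h import *
p,d,K,T=shot('wrist'); save('pics/w3.png',p,1.2); P=cloud(d,K,T); Z=P[...,2]
for nm,z0,z1 in(('tube',.085,.094),('brk',.053,.0585)):
    m=((Z>z0)&(Z<z1)).astype(np.uint8); n,l,s,c=cv2.connectedComponentsWithStats(m)
    for i in range(1,n):
        if s[i,4]>500:
            q=P[l==i]; print(nm,s[i].tolist(),[np.round(x,1) for x in cv2.minAreaRect((q[:,:2]*1000).astype(np.float32))],np.median(q[:,2]).round(4))
E
```

```text
time: 7.08
ee_pos: [0.5986, -0.051, 0.2637]
tcp_rot: [-180.0, -0.0, -86.5]
wrist_force: [0.5, 0.2, -0.3]
opening: 0.0855
tube [238, 57, 36, 214, 7166] [array([598.7, -52. ]), array([ 34.1, 220.1]), np.float64(3.3)] 0.0893
tube [412, 235, 100, 60, 2144] [array([370.2,  33.2]), array([73.1, 94.1]), np.float64(87.2)] 0.0883
brk [206, 111, 33, 110, 3087] [array([634.5, -48.6]), array([ 34.2, 124.1]), np.float64(3.4)] 0.0553
brk [272, 111, 31, 110, 2935] [array([563.8, -52.9]), array([ 32.4, 124.2]), np.float64(3.5)] 0.0553
```

View pics/w3.png

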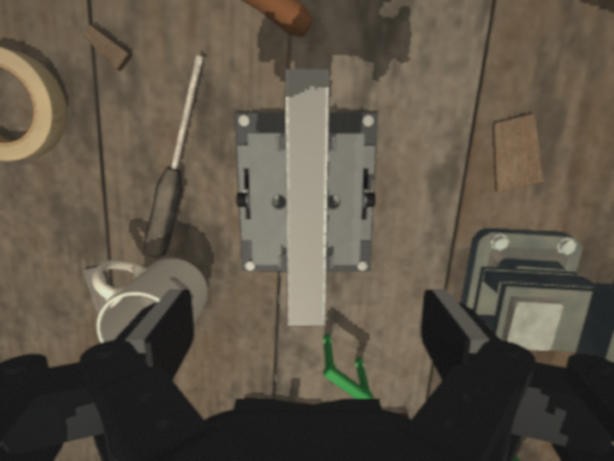

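The tube is seated: top at z = 89 mm, 3.3° against the head's 3.45°, and centred within 1 mm. Holes are visible at (278,201) and (334,201). Next is the larger clamp.

```bash
python3 -m inch '[[-0.304,-0.024,0.0,0,0,0.126,0],[-0.304,-0.024,0.0,0,0,0.126,0],[-0.304,-0.024,0.0,0,0,0.126,0],[-0.304,-0.024,0.0,0,0,0.126,0],[-0.304,-0.024,0.0,0,0,0.126,0],[-0.304,-0.024,0.0,0,0,0.126,0],[-0.304,-0.024,0.0,0,0,0.126,0],[-0.304,-0.024,0.0,0,0,0.126,0],[-0.304,-0.024,0.03,0,0,0.126,0],[-0.304,-0.024,0.05,0,0,0.126,0],[-0.304,-0.024,0.05,0,0,0.126,0]]'
python3 - <<'E'
from h import *
p,d,K,T=shot('wrist'); save('pics/w4.png',p,1.2); P=cloud(d,K,T); Z=P[...,2]
o=telemetry.get_obs(); print(o['ee_pos'],o['tcp_rot'])
m=((Z>.091)&(Z<.104)).astype(np.uint8); n,l,s,c=cv2.connectedComponentsWithStats(m)
for i in range(1,n):
    if s[i,4]>100:
        q=P[l==i]; print(s[i].tolist(),[np.round(x,1) for x in cv2.minAreaRect((q[:,:2]*1000).astype(np.float32))],np.median(q[:,2]).round(4))
z=np.load('w10.npz')
E
```

```text
time: 8.05
ee_pos: [0.603, 0.2537, 0.2068]
tcp_rot: [179.7, -0.2, -93.7]
wrist_force: [-0.4, -1.0, -0.9]
opening: 0.0852
[0.60333093 0.25346826 0.20942854] [ 1.79777011e+02 -1.13622131e-01 -9.36890553e+01]
[16, 0, 56, 10, 291] [array([743.9, 106.7]), array([ 5.3, 37.3]), np.float64(88.1)] 0.0948
[245, 152, 15, 73, 1009] [array([604.7, 252.7]), array([61.1, 11.4]), np.float64(86.5)] 0.096
[353, 163, 15, 51, 594] [array([514.6, 258.4]), array([43.4, 10.3]), np.float64(87.0)] 0.0939
```

View pics/w4.png

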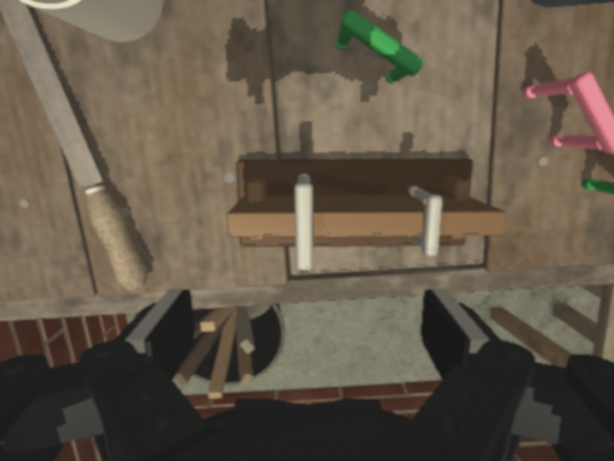

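The wrist view shows the large clamp at (304,225) and the small one at (432,225). I'll descend to just above the crown.

```bash
python3 -m inch '[[0.001,-0.0013,0.04,0,0,0,0],[0.001,-0.0013,0.08,0,0,0,0],[0.001,-0.0013,0.105,0,0,0,0],[0.001,-0.0013,0.11,0,0,0,0],[0.001,-0.0013,0.11,0,0,0,0],[0.001,-0.0013,0.11,0,0,0,0]]'; python3 -c "
from h import *
o=telemetry.get_obs();print(o['ee_pos'],o['tcp_rot'])"
```

```text
time: 8.6
ee_pos: [0.6065, 0.2528, 0.1045]
tcp_rot: [-179.9, 0.1, -93.7]
wrist_force: [0.1, -0.3, 0.5]
opening: 0.0852
[0.60649676 0.25282648 0.10452991] [-1.79855354e+02  7.08776794e-02 -9.37292687e+01]
```

```bash
python3 -m inch '[[0,0.0015,0.01,0,0,0,0],[0,0.0015,0.0177,0,0,0,0],[0,0.0015,0.0177,0,0,0,0],[0,0.0015,0.0177,0,0,0,0]]'; python3 -m inch '[[0,0,0,0,0,0,0.5],[0,0,0,0,0,0,0.7],[0,0,0,0,0,0,1],[0,0,0,0,0,0,1],[0,0,0,0,0,0,1],[0,0,0,0,0,0,1],[0,0,0,0,0,0,1],[0,0,0,0,0,0,1],[0,0,0,0,0,0,1],[0,0,0,0,0,0,1]]' 100
```

```text
time: 8.93
ee_pos: [0.6038, 0.2529, 0.0839]
tcp_rot: [180.0, -0.0, -93.7]
wrist_force: [-0.8, 0.1, 0.4]
opening: 0.0855
time: 9.77
ee_pos: [0.6043, 0.2532, 0.0857]
tcp_rot: [-179.9, 0.1, -93.7]
wrist_force: [-3.6, -0.1, 9.5]
opening: 0.0087
```

```bash
python3 -m inch '[[0,0,-0.01,0,0,0,1],[0,0,-0.02,0,0,0,1],[0,0,-0.04,0,0,0,1],[0,0,-0.06,0,0,0,1],[0,0,-0.09,0,0,0,1],[0,0,-0.12,0,0,0,1],[0,0,-0.12,0,0,0,1],[0,0,-0.12,0,0,0,1]]'
python3 - <<'E'
from h import *
p2,d2,K2,T2=shot('side'); np.savez('s2.npz',p=p2,d=d2,K=K2,T=T2); o=telemetry.get_obs(); print(o['ee_pos'],o['wrist_force'],o['opening'])
x=T2[:3,:3].T@(np.array(o['ee_pos'])-T2[:3,3]); u,v=(K2@x/x[2])[:2]; print(u,v)
u,v=int(u),int(v); a,b=max(v-90,0),max(u-80,0); save('pics/s2.png',p2[a:a+160,b:b+200],3.5)
E
```

```text
time: 10.43
ee_pos: [0.6048, 0.2532, 0.2067]
tcp_rot: [-179.8, 0.1, -93.7]
wrist_force: [-0.5, -0.1, -2.7]
opening: 0.0093
[0.60429568 0.25296766 0.20462069] [ 0.5483296   0.94630587 -1.96600219] 0.008724353261330205
196.90215959034649 211.551822595693
```

View pics/s2.png

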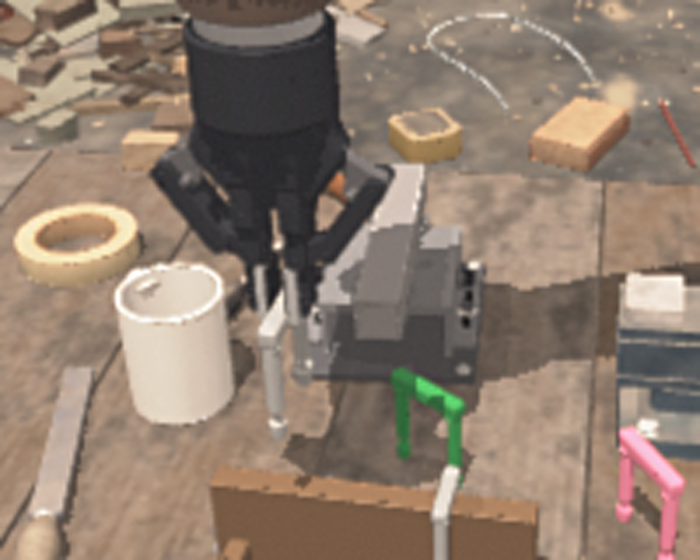

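The larger clamp hangs straight in the jaws, clear of the rail, and the small clamp stayed. I'll carry it to the bracket.

```bash
python3 -m inch '[[0.03,-0.001,-0.015,0,0,0.11,1],[0.07,-0.003,-0.015,0,0,0.23,1],[0.10,-0.005,-0.015,0,0,0.35,1],[0.13,-0.006,-0.015,0,0,0.47,1],[0.16,-0.007,-0.015,0,0,0.59,1],[0.19,-0.009,-0.015,0,0,0.71,1],[0.22,-0.010,-0.015,0,0,0.83,1],[0.25,-0.012,-0.015,0,0,0.95,1],[0.28,-0.013,-0.015,0,0,1.07,1],[0.304,-0.014,-0.015,0,0,1.19,1],[0.304,-0.014,-0.015,0,0,1.31,1],[0.304,-0.014,-0.015,0,0,1.43,1]]'; python3 -m inch '[[0,0,0,0,0,0.016,1],[0,0,0,0,0,0.016,1],[0,0,0,0,0,0.016,1],[0,0,0,0,0,0.016,1]]'
python3 - <<'E'
from h import *
p,d,K,T=shot('side'); o=telemetry.get_obs(); print(o['ee_pos'],o['tcp_rot']); P=cloud(d,K,T)
e=np.array(o['ee_pos']); q=P.reshape(-1,3); r=q-e
y=np.radians(3.45); L=np.c_[r[:,0]*np.cos(y)+r[:,1]*np.sin(y),-r[:,0]*np.sin(y)+r[:,1]*np.cos(y),r[:,2]]
m=(abs(L[:,0])<.06)&(abs(L[:,1])<.03)
print('z crown/legs profile (bracket-frame rel TCP)')
for z0 in np.arange(-.07,.02,.006):
    s=L[m&(L[:,2]>z0)&(L[:,2]<z0+.006)]
    a,b=s[s[:,0]>.01],s[s[:,0]<-.01]
    print(round(z0+.003,3),len(a),len(b),*[np.round(np.r_[np.median(g[:,0]),g[:,0].min(),g[:,0].max(),g[:,1].max()]*1000,1) if len(g)>3 else '-' for g in(a,b)])
p,d,K,T=shot('wrist'); save('pics/w5.png',p,1.2)
E
```

```text
time: 11.48
ee_pos: [0.5976, -0.0531, 0.2172]
tcp_rot: [180.0, -0.2, -176.1]
wrist_force: [0.3, 1.3, -1.8]
opening: 0.0091
time: 11.82
ee_pos: [0.5982, -0.051, 0.2186]
tcp_rot: [180.0, -0.0, -176.4]
wrist_force: [0.8, 0.3, -2.0]
opening: 0.009
[ 0.59823399 -0.05099035  0.21869928] [ 1.79994384e+02 -3.00315652e-02 -1.76389986e+02]
z crown/legs profile (bracket-frame rel TCP)
-0.067 1 1 - -
-0.061 7 6 [24.  21.5 29.5  6.5] [-24.8 -27.5 -22.    6. ]
-0.055 9 7 [26.2 21.3 30.2  7. ] [-24.9 -27.7 -21.4   5.4]
-0.049 4 3 [25.3 24.1 26.6  2. ] -
-0.043 8 6 [24.3 21.  28.5  7. ] [-23.9 -27.8 -19.4   6.5]
-0.037 9 9 [23.2 20.6 28.6  5.1] [-22.8 -27.9 -19.8   5.4]
-0.031 6 9 [25.4 22.6 27.9  5.5] [-25.6 -28.3 -20.    6.6]
-0.025 6 7 [24.7 22.3 28.   8.2] [-25.5 -28.4 -20.    6.2]
-0.019 6 8 [25.  22.4 30.6  4.7] [-23.1 -28.2 -20.1   8.2]
-0.013 9 9 [27.  21.5 30.4  6.7] [-25.9 -28.6 -20.5   6.2]
-0.007 8 7 [25.5 21.7 29.4  6.9] [-26.  -28.6 -20.5   6.6]
-0.001 10 11 [23.5 13.1 29.1  8.7] [-23.6 -28.9 -18.3   8.8]
0.005 16 17 [20.4 12.8 32.3  8.7] [-18.4 -29.2 -11.2  11.3]
0.011 14 18 [21.  12.7 29.6  6.6] [-19.5 -28.8 -11.    8.7]
0.017 0 3 - -
0.023 0 3 - -
```

View pics/w5.png

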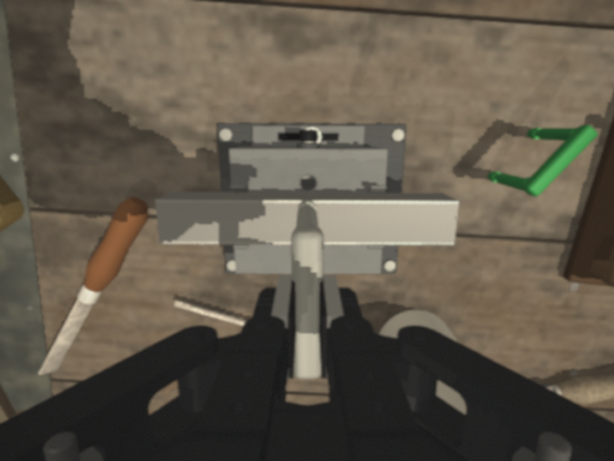

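The picture shows the clamp astride the tube line, and the robot-side hole at (308,182) is in line with the legs. I'll work out the hole line from this view and the w3 view.

Run:
```python
from h import *
i=optics.camera_info('wrist');K=np.array(i['camera_matrix']);M=np.array(i['mount'])
o=np.array([.5984,-.0481]);a=np.radians(3.45)
for n,pos,rp,seeds in(('pics/w3.png',[.5986,-.051,.2637],[180,0,-86.5],[(278,201),(334,201)]),('pics/w5.png',[.5982,-.0510,.2187],[180,0,-176.4],[(308,182)])):
    g=cv2.cvtColor(cv2.imread(n),cv2.COLOR_BGR2GRAY); T=np.eye(4);T[:3,:3]=rot(rp);T[:3,3]=pos;T=T@M
    for u,v in seeds:
        w=g[v-9:v+10,u-9:u+10].astype(float); m=w<(w.min()+np.median(w))/2; yy,xx=np.nonzero(m)
        cu,cv_=u-9+xx.mean(),v-9+yy.mean(); q=ray(cu/1.2,cv_/1.2,.055,K,T)[:2]; e=q-o
        print(n,m.sum(),cu.round(1),cv_.round(1),q.round(4),'brk',np.round([e@[np.cos(a),np.sin(a)],e@[-np.sin(a),np.cos(a)]],4))
```

```text
pics/w3.png 86 280.6 202.2 [ 0.6236 -0.049 ] brk [ 0.0251 -0.0024]
pics/w3.png 93 331.8 202.7 [ 0.5759 -0.0514] brk [-0.0226 -0.002 ]
pics/w5.png 117 308.0 183.9 [ 0.5751 -0.0521] brk [-0.0235 -0.0026]
```

```bash
python3 -m inch '[[-0.0006,0.0003,0.035,0,0,0,1],[-0.0006,0.0003,0.065,0,0,0,1],[-0.0006,0.0003,0.085,0,0,0,1],[-0.0006,0.0003,0.0935,0,0,0,1],[-0.0006,0.0003,0.0935,0,0,0,1],[-0.0006,0.0003,0.0935,0,0,0,1],[-0.0006,0.0003,0.0935,0,0,0,1]]'
python3 - <<'E'
from h import *
o=telemetry.get_obs(); print(o['ee_pos'],o['tcp_rot'],o['wrist_force'])
p,d,K,T=shot('side'); x=T[:3,:3].T@(np.array(o['ee_pos'])-T[:3,3]); u,v=(K@x/x[2])[:2].astype(int); save('pics/s3.png',p[v-40:v+80,u-80:u+80],5)
E
```

```text
time: 12.5
ee_pos: [0.5997, -0.0511, 0.1275]
tcp_rot: [-180.0, 0.1, -176.5]
wrist_force: [-0.2, 0.5, -0.8]
opening: 0.0091
[ 0.59972932 -0.05108602  0.12746219] [-1.79978296e+02  1.45097197e-01 -1.76531720e+02] [-0.18260355  0.5114125  -0.82124215]
```

View pics/s3.png

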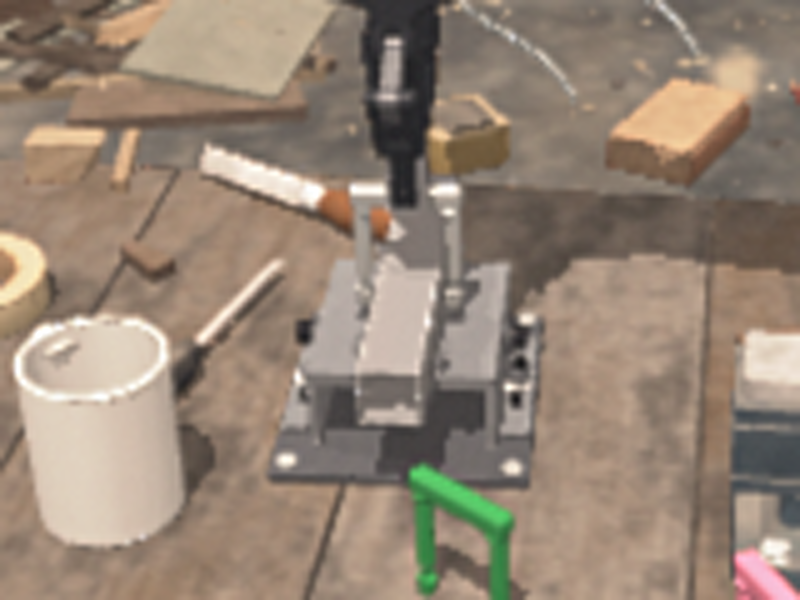

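The legs straddle the tube at (362,285) and (455,290), each over its hole. I lower slowly and feel.

```bash
python3 -m inch '[[0.0007,0.0003,0.002,0,0,0,1],[0.0007,0.0003,0.004,0,0,0,1],[0.0007,0.0003,0.005,0,0,0,1],[0.0007,0.0003,0.006,0,0,0,1],[0.0007,0.0003,0.007,0,0,0,1],[0.0007,0.0003,0.0078,0,0,0,1],[0.0007,0.0003,0.0086,0,0,0,1],[0.0007,0.0003,0.0094,0,0,0,1]]'
```

```text
time: 13.22
ee_pos: [0.5982, -0.0508, 0.116]
tcp_rot: [180.0, -0.0, -176.6]
wrist_force: [0.5, -0.0, -1.8]
opening: 0.0091
```

```bash
python3 -c "
from h import *
o=telemetry.get_obs();print(o['ee_pos'],o['wrist_force'],o['torque'])"
```

```text
[ 0.59820362 -0.05081064  0.11599417] [ 0.4925895  -0.00281549 -1.82220933] [ 0.02809832 -0.04360741 -0.01148204]
```

```bash
python3 -m inch '[[0,0,0.001,0,0,0,1],[0,0,0.002,0,0,0,1],[0,0,0.003,0,0,0,1],[0,0,0.004,0,0,0,1],[0,0,0.005,0,0,0,1],[0,0,0.006,0,0,0,1]]'
```

```text
time: 13.72
ee_pos: [0.5982, -0.0508, 0.11]
tcp_rot: [180.0, 0.0, -176.6]
wrist_force: [0.6, -0.1, -1.3]
opening: 0.0091
```

```bash
python3 -m inch '[[0,0,0.001,0,0,0,1],[0,0,0.002,0,0,0,1],[0,0,0.003,0,0,0,1],[0,0,0.004,0,0,0,1],[0,0,0.005,0,0,0,1],[0,0,0.006,0,0,0,1],[0,0,0.007,0,0,0,1]]' 120;python3 -m inch '[[0,0,0.001,0,0,0,1],[0,0,0.002,0,0,0,1],[0,0,0.003,0,0,0,1],[0,0,0.004,0,0,0,1]]'
```

```text
time: 14.3
ee_pos: [0.5994, -0.0508, 0.1058]
tcp_rot: [-180.0, 0.3, -176.5]
wrist_force: [-2.7, 1.1, 19.7]
opening: 0.0081
time: 14.63
ee_pos: [0.5988, -0.0509, 0.1005]
tcp_rot: [-180.0, 0.1, -176.6]
wrist_force: [0.5, -0.4, -0.4]
opening: 0.0081
```

```bash
python3 -m inch '[[0,0,0.001,0,0,0,1],[0,0,0.002,0,0,0,1],[0,0,0.003,0,0,0,1],[0,0,0.004,0,0,0,1],[0,0,0.005,0,0,0,1],[0,0,0.006,0,0,0,1]]';python3 -m inch '[[0,0,0.001,0,0,0,1],[0,0,0.002,0,0,0,1],[0,0,0.002,0,0,0,1]]'
```

```text
time: 15.13
ee_pos: [0.5985, -0.0507, 0.0935]
tcp_rot: [-180.0, 0.1, -176.5]
wrist_force: [-0.7, -0.0, 2.1]
opening: 0.0084
time: 15.38
ee_pos: [0.5983, -0.0508, 0.0909]
tcp_rot: [180.0, -0.0, -176.5]
wrist_force: [2.2, -0.2, 1.4]
opening: 0.008
```

```bash
python3 -m inch '[[0,0,0.0005,0,0,0,1],[0,0,0.001,0,0,0,1],[0,0,0.001,0,0,0,1]]';python3 -m inch '[[0,0,0.0005,0,0,0,1],[0,0,0.0008,0,0,0,1],[0,0,0.0008,0,0,0,1]]'
```

```text
time: 15.63
ee_pos: [0.5983, -0.0507, 0.0908]
tcp_rot: [-180.0, 0.0, -176.5]
wrist_force: [-1.0, 0.6, 7.6]
opening: 0.0085
time: 15.88
ee_pos: [0.5983, -0.0508, 0.0908]
tcp_rot: [-180.0, 0.1, -176.5]
wrist_force: [-2.4, 0.1, 12.7]
opening: 0.0081
```

```bash
python3 -m inch '[[0,0,0.0005,0,0,0,1],[0,0,0.001,0,0,0,1],[0,0,0.001,0,0,0,1],[0,0,0.001,0,0,0,1]]';python3 - <<'E'
from h import *
p,d,K,T=shot('side'); P=cloud(d,K,T); o=telemetry.get_obs(); print(o['wrist_force'])
q=P.reshape(-1,3)-[.599,-.0507,0]; m=(abs(q[:,1])<.012)&(abs(q[:,0])<.036)&(abs(q[:,0])>.014)&(q[:,2]>.08)&(q[:,2]<.12)
for s in(1,-1): print(s,m.sum(),np.percentile(q[m&(s*q[:,0]>0)][:,2],[50,80,90,97]).round(4))
E
```

```text
time: 16.22
ee_pos: [0.5983, -0.0508, 0.0908]
tcp_rot: [-180.0, 0.1, -176.5]
wrist_force: [-5.8, 0.5, 17.2]
opening: 0.008
[-5.52059672  0.53759514 18.49766312]
1 86 [0.0953 0.1001 0.1008 0.102 ]
-1 86 [0.0946 0.0997 0.1009 0.1017]
```

Crown top is about 101.5 mm on both sides, and home would be 102. Now a gentle pull test for the latches.

```bash
python3 -m inch '[[0,0,-0.001,0,0,0,1],[0,0,-0.002,0,0,0,1],[0,0,-0.0025,0,0,0,1],[0,0,-0.003,0,0,0,1],[0,0,-0.0035,0,0,0,1],[0,0,-0.0035,0,0,0,1]]';python3 -m inch '[[0,0,-0.0005,0,0,0,1],[0,0,-0.001,0,0,0,1],[0,0,-0.001,0,0,0,1]]'
```

```text
time: 16.77
ee_pos: [0.598, -0.0508, 0.0911]
tcp_rot: [180.0, -0.1, -176.5]
wrist_force: [3.0, 1.1, -2.3]
opening: 0.0082
time: 17.02
ee_pos: [0.5981, -0.0508, 0.0926]
tcp_rot: [180.0, -0.0, -176.6]
wrist_force: [2.0, -0.2, -2.2]
opening: 0.0081
```

```bash
python3 -m inch '[[0,0,-0.0005,0,0,0,1],[0,0,-0.001,0,0,0,1],[0,0,-0.001,0,0,0,1]]';python3 -m inch '[[0,0,-0.0005,0,0,0,1],[0,0,-0.001,0,0,0,1],[0,0,-0.001,0,0,0,1]]'
```

```text
time: 17.27
ee_pos: [0.598, -0.0508, 0.0932]
tcp_rot: [180.0, -0.0, -176.6]
wrist_force: [3.4, -0.7, -8.6]
opening: 0.0079
time: 17.52
ee_pos: [0.5977, -0.0508, 0.0935]
tcp_rot: [180.0, -0.1, -176.6]
wrist_force: [4.8, -0.8, -16.7]
opening: 0.0081
```

The clamp holds against a pull of about 17 N after roughly 2.5 mm of play, so it is latched. I press it home again.

```bash
python3 -m inch '[[0,0,0.001,0,0,0,1],[0,0,0.002,0,0,0,1],[0,0,0.003,0,0,0,1],[0,0,0.004,0,0,0,1],[0,0,0.005,0,0,0,1],[0,0,0.0055,0,0,0,1],[0,0,0.0055,0,0,0,1]]';python3 -c "
from h import *
o=telemetry.get_obs();print(o['ee_pos'],o['wrist_force'],o['torque'])"
```

```text
time: 18.1
ee_pos: [0.5985, -0.0509, 0.0908]
tcp_rot: [-180.0, 0.1, -176.6]
wrist_force: [-0.9, -0.1, 4.6]
opening: 0.0087
[ 0.5985329  -0.05085814  0.09083291] [-0.87994975 -0.12545858  4.64599589] [0.10411315 0.15755248 0.04388215]
```

```bash
python3 -m inch '[[0,0,0.001,0,0,0,1],[0,0,0.002,0,0,0,1],[0,0,0.0025,0,0,0,1],[0,0,0.0025,0,0,0,1]]'; python3 -m inch '[[0,0,-0.0015,0,0,0,1],[0,0,-0.003,0,0,0,1],[0,0,-0.003,0,0,0,0.7],[0,0,-0.003,0,0,0,0.4],[0,0,-0.003,0,0,0,0],[0,0,-0.003,0,0,0,0],[0,0,-0.003,0,0,0,0],[0,0,-0.03,0,0,0,0],[0,0,-0.07,0,0,0,0],[0,0,-0.11,0,0,0,0],[0,0,-0.14,0,0,0,0],[0,0,-0.14,0,0,0,0]]'
python3 - <<'E'
from h import *
p2,d,K,T=shot('side'); P=cloud(d,K,T)
q=P.reshape(-1,3)-[.599,-.0507,0]; m=(abs(q[:,1])<.012)&(abs(q[:,0])<.036)&(q[:,2]>.08)&(q[:,2]<.12)
for s in(1,-1): print(s,np.percentile(q[m&(s*q[:,0]>.01)][:,2],[50,80,90,97]).round(4))
p,d,K,T=shot('wrist'); P=cloud(d,K,T); Z=P[...,2]
for nm,z0,z1 in(('crown',.0965,.108),('tube',.085,.0945)):
    n,l,s,c=cv2.connectedComponentsWithStats(((Z>z0)&(Z<z1)).astype(np.uint8))
    for i in range(1,n):
        if s[i,4]>200:
            g=P[l==i]; print(nm,s[i].tolist(),[np.round(x,1) for x in cv2.minAreaRect((g[:,:2]*1000).astype(np.float32))],np.median(g[:,2]).round(4),[np.median(g[k,2]).round(4) for k in(g[:,0]<.585,g[:,0]>.612) if k.any()])
save('pics/end.png',np.hstack([p,cv2.resize(p2[150:270,180:340],(512,384))]),.78)
E
```

```text
time: 18.43
ee_pos: [0.5986, -0.0509, 0.0907]
tcp_rot: [-180.0, 0.2, -176.6]
wrist_force: [-9.0, 1.1, 20.7]
opening: 0.0077
time: 19.43
ee_pos: [0.5998, -0.0509, 0.2341]
tcp_rot: [-179.9, 0.5, -176.6]
wrist_force: [1.8, -0.4, 1.6]
opening: 0.0853
1 [0.095  0.1    0.101  0.1021]
-1 [0.0939 0.0999 0.1008 0.1018]
crown [249, 148, 14, 68, 899] [array([598.5, -51.9]), array([60.9, 11.5]), np.float64(3.8)] 0.101 [np.float64(0.1009), np.float64(0.101)]
tube [134, 161, 116, 37, 4188] [array([ 601.8, -109.9]), array([ 34.3, 104.3]), np.float64(3.3)] 0.0892 [np.float64(0.0888), np.float64(0.0892)]
tube [263, 161, 115, 37, 4145] [array([594.9,   6.5]), array([ 34. , 103.5]), np.float64(3.4)] 0.0892 [np.float64(0.0892), np.float64(0.0893)]
tube [326, 290, 30, 40, 237] [array([728.3,  39.1]), array([10.3, 50.8]), np.float64(63.4)] 0.0901 [np.float64(0.0901)]
```

View pics/end.png

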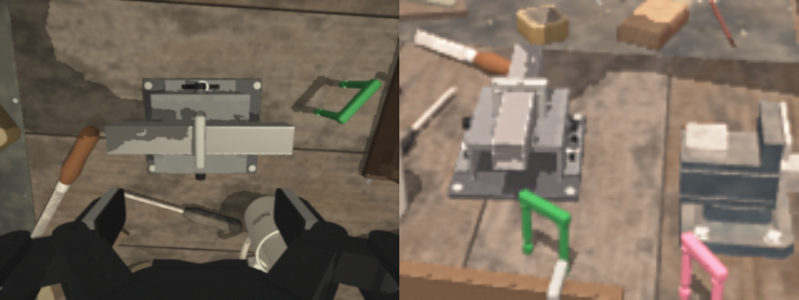

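The crown sits level on the tube at (200,142), 11.8 mm above the tube's top (a 12 mm bar), and the gripper is clear. Handing in.

```bash
python3 -c "
from h import *
print(order.job_done())"
```

```text
the job is handed in; nothing more can be done
None
```

The tube is fastened to the bracket with the larger clamp, and I handed the job in at about 19.5 s of robot time. The hand-in gives no verdict.

- **Tube:** it lies flat between the tabs, within about 4 mm of the bracket's origin along y, at 3.3° against the bracket's 3.45°.
- **Clamp:** I found the hole line by camera at about −2.5 mm in y, and both legs went in at the first try with no contact force. Passing the plungers read 19.7 N, and the final press was 20.7 N.
- **Last checks:** the crown sits level, 11.8 mm above the tube's top by camera depth (the bar is 12 mm thick). Before the final press, a pull of about 17 N did not draw the clamp out; it stopped after about 2.5 mm of play.
- **Not confirmed:** I could not read the plungers separately, so that both have snapped in is inferred from the pull test and the level crown.
- **Disagreement:** the gripper opening read 8–9 mm on the 12 mm crown bar. The camera showed the grip straight and centred, so I went on.
- **Left alone:** I touched nothing else. The small clamp was still on the rail when last seen.

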